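# Hold the draining basket over the mixing bowl

## Task

I am about to drain the soaked corn: lift the steel draining basket up off its double hook, carry it across over the bean pot and jar, and hold it for me centred over the steel mixing bowl, level, with its underside about 2 cm above the bowl's rim and not touching the bowl at any time. Turn it so that its handle arch lines up with the bowl's two loop handles, so I can pour in from beside the arch. Leave everything else standing where it is, and finish still holding the basket there, steady, without setting it down or letting go.

Things in the scene. Friction and masses are not known exactly. Their poses are not given: they have to be found in the camera images.
- basket: The draining basket to carry, loose, 0.2 to 0.45 kg: perforated steel, round, 108 mm across the base, 126 mm at the rim, 76 mm deep. Origin: centre of its underside; z up. Its rigid arched handle (7 mm wire) stands in its y-z plane: legs at y = +-62 mm, level top bar 100 mm long along y, 160 mm above the origin. At the start it hangs level, the bar resting on the stand's two hook prongs.
- basket_grip (a point): Centre of the black grip sleeve at the middle of the basket's arch, 160 mm above the basket's underside, straight above its centre. The sleeve is 14 mm wide (basket's x), 46 mm long (basket's y) and 20 mm high; grip it across its 14 mm width, from above, between the two prongs.
- stand: Fixed utensil rail. Origin on the table under the hook's seat. Board x -30 to 150 mm, y +-145 mm, 16 mm high. Rail (12 mm) along y at x = 90 mm, 254 mm high, on posts at y = +-128 mm; nothing is above 265 mm. The double hook's two 8 mm prongs (y = +-37 mm) come from the rail towards -x. A turner and a ladle hang under the rail at y = +-98 mm, x 92 to 148 mm, and stay there.
- hook_seat (a point): Where the basket's bar rests, midway between the two prongs (66 mm clear between them), 235.5 mm above the table; axes as the stand's. At the start basket_grip is here. The prongs end in upturned tips 28 mm towards the stand's -x, tops 250 mm high. To free the basket: lift it straight up 25 to 60 mm (higher, its rim meets the prongs from below), move it 100 mm towards the stand's -x, and only then raise it.
- bowl: Stainless steel mixing bowl, loose, 0.55 kg: 224 mm outer diameter at the rim, 100 mm high, open on top. Origin: centre of its underside. Two wire loop handles stick out near the rim at its +y and -y sides, reaching 142 mm from the axis, 90 mm high: the line through them is its y axis.
- bowl_rim (a point): Centre of the bowl's mouth in the plane of the rim, 100 mm above the table; axes as the bowl's.
- pot: Round clay bean pot, loose, in the middle of the table between bowl and stand: 164 mm diameter, 110 mm high at the rim, two lugs reaching 100 mm from the axis along its y. Origin: centre of its underside. Not to be moved.
- pot_lid: Clay lid lying on the bean pot, loose, 144 mm diameter; its knob tops out 145 mm above the table. Origin: centre of its underside (104 mm above the table). Not to be moved.
- jar: Closed amber glass jar, loose, 86 mm diameter, 130 mm high, in the middle of the table between bowl and stand. Origin: centre of its underside. Not to be moved. (Other kitchen things, up to 250 mm high, stand fixed farther out: an open red tortilla press, a tortilla warmer and an oil bottle along the back, x over 0.74 m, a crate and plates at the sides, beyond y = +-0.62 m.)

How it is judged:
By the outcome, as a careful person would: the job done as asked, in the order asked, and still so for the second after the job is handed in, while the arm keeps its last pose, push and grip.
It also fails if it takes over 50 s, if anything falls off the work surface, if the arm or the gripper's body presses on something with over 40 N, if the wrist force passes 120 N, or if a joint passes its speed limit or range.

## Robot

A 7-joint arm with a two-finger parallel gripper is mounted at the origin on the work surface. World frame = base frame: x ahead of the robot, y to its left, z up, the work surface at z = 0. Lengths are in mm, angles in rad, forces in N, time in s.
With the tool pointing down it reaches from about 400 to 875 mm from the base axis. Payload 4.4 kg.
Tool frame: the origin (TCP) lies at the very end of the fingers, on their centre line; the grasp point (between the pads) lies 19 mm behind it; z points along the fingers, x is the direction in which the jaws open and shut, and the axes are right-handed (so a half turn about z gives the same grasp; the last joint's range is limited). The gripper opens to 85 mm and grips with 20 to 120 N. Pads are 22 mm wide; open, the fingers measure 114 mm over their backs; the gripper's body (76 mm by 85 mm) begins 54 mm behind the grasp point. The pads swing forward as they close: fully open they stand 13 mm farther back than shut.
Start: joints at [-1.364, 0.628, 0.038, 1.517, -0.027, 0.996, -0.02], TCP at [175.104, 625.984, 231.313] pointing down, gripper open.
Joint ranges: [-3.06, 3.06], [-0.37, 2.12], [-1.25, 1.32], [0.18, 2.47], [-1.1, 4.24], [0.23, 1.98], [-2.94, 2.94]. Speed limits (rad/s): [2.57, 2.57, 3.14, 3.14, 3.14, 3.14, 3.14].

## Interface

Orientations are given as [roll, pitch, yaw] about the fixed x, y, z axes, in that order (R = Rz(yaw) Ry(pitch) Rx(roll)).
In Python, from cell import ctrl, get_image, job, models gives the robot as it stands.
- The arm moves only by the tool move_arm, never from a script. Its argument "moves" is a list that holds one entry, the list of rows, each a list of 6 numbers: the shift along the tool's x, y, z in m, then the turn, a rotation vector about the tool's x, y, z in rad. A call has 1 to 20 rows; each row is the pose to reach, as a shift and turn from the pose commanded when the call began, along the tool's axes at that moment; what a row does not reach only later rows make up. A row lasts 1/8 s, in which the tool goes at most 62.5 mm and 10.7 degrees, less where a joint would pass 70% of its speed; a pose out of reach is approached as far as the arm can. A call with a gripper value outside its range is refused whole. "jaw" is the opening, from 0 (shut) to 1 (fully open), set as the call begins (left out, the last holds). The fingers move at their own pace and stop on an object; the grip force is fixed at half the most. Time passes only in rows, so rows that repeat a pose let the fingers close. It gives the time, the measured TCP pose, the force and the opening at its end, in the units of the state.
- ctrl.read_state(): the state, without advancing time (a new reading comes with each control period).
- get_image(name): name is "scene" or "top" or "wrist"; returns a dict with "color" (420x560x3 uint8, blue, green, red), "fov_y" (degrees; the focal length in pixels is half the picture's height over the tangent of half this angle, whatever the lens; pixels are square), "cx", "cy" (the principal point, pixels), "k1" (the pictures are not rectified: a ray, as slopes to the right and down, at radius r is drawn at 1 + k1 r^2 times it, then the intrinsics apply), "origin" and "orientation" of the camera in the world; the wrist camera has in their place "hand_eye" (4x4, takes a point from camera to tool coordinates, whose origin is the TCP and whose axes are the tool frame's). Camera axes: x right, y up, looking along -z (the intrinsics and any distortion apply to the point x, -y, -z); pixel columns grow to the right and rows downward; lengths in mm; the calibration is good to about 2 mm. A picture is of the moment at which its call begins: read the wrist's pose just before it. There is no depth.
- job.finish_job(): hands the job in, once; it reports no verdict.
Trained networks look in the newest picture that a camera, given by its name, has taken for a name from the list of things; names that differ only in an ending like _2 or _b are one class to them, and where a whole thing is asked for, a point or a joint stands for the part that bears it (a point fixed in the world has none). Each returns a list of dicts, best first, with "score" (0 to 1); they miss things now and then, are a little off and sometimes report something else, mostly with a low value. They report only what shows in the picture. A call takes as long as a camera call.
- models.cut_out(camera, thing): "pixels" (420x560 bool, what is visible of it) and "uv" ([column, row] in pixels, amid what is visible of it).
- models.place_of(camera, thing): "uv" ([column, row] in pixels: a listed point, or the origin of a listed thing).
The state is a dict: "clock": time; "qpos": joint angles; "qd": joint speeds; "tau": joint torques, N m; "eef_pos": TCP position; "tool_rot": TCP orientation; "force": force on the tool from outside, world axes, zero at the start; "torque": the same for the moment, N m; "width": finger opening in mm.
Only numpy, scipy, OpenCV 4.12 (cv2) and the standard library are available. Lean on these libraries where they do the work, as an engineer would, in place of code of your own. Each camera call takes 0.05 s, during which the arm holds its last target.

## Working session

There is one attempt and no reset: what is moved stays moved. The work goes in short steps, Python scripts to look and compute and a tool call to move; the robot and the scene stay as the last step left them, time stands still between calls to the robot, and variables do not carry over. Pictures are saved under pics/ and viewed, and the job is handed in when it is done.

Besides the shell and the picture viewer there is one more tool, called after "Call:" as name([rows], argument=value, ...), one row to a line, values as JSON. move_arm: Moves the arm, as the interface text tells. Its arguments: {"type":"object","properties":{"moves":{"type":"array","items":{"type":"array","items":{"type":"array","items":{"type":"number"}}}},"jaw":{"type":"number"}},"required":["moves"]}

```bash
ls; mkdir -p pics; python3 - <<'E'
from cell import ctrl,get_image,job,models
import cv2
s=ctrl.read_state()
for k,v in s.items(): print(k,v)
for n in ["scene","top","wrist"]:
    im=get_image(n); cv2.imwrite(f"pics/{n}0.png",im["color"])
    print({k:v for k,v in im.items() if k!="color"})
    for t in ["basket","basket_grip","stand","hook_seat","bowl","bowl_rim","pot","pot_lid","jar"]:
        p=models.place_of(n,t); c=models.cut_out(n,t)
        print(n,t,[(q["uv"],q["score"]) for q in p][:2],[(q["uv"],q["score"],q["pixels"].sum()) for q in c][:2])
E
```

```text
pics
clock 0.0
qpos [-1.36378587  0.62932157  0.03846758  1.51837965 -0.02698522  0.99628936
 -0.01999313]
qd [ 1.15608883e-03  1.06423847e-04 -3.97616727e-05 -1.19803597e-03
 -5.19889043e-04 -7.82190365e-04 -9.47392095e-04]
tau [-3.71573369e-04 -5.63410306e+01  1.22633781e+00 -1.93441325e+01
  1.09843182e-02  1.05688378e-02  7.21407872e-06]
eef_pos [174.95765279 625.36132799 230.40174717]
tool_rot [3.14154146e+00 1.87856500e-03 1.29797974e+00]
force [ 0.50735537 -0.09588028  1.05655336]
torque [-0.03107435 -0.00426175 -0.01371797]
width 85.69113767999342
{'fov_y': 47.99468019626606, 'cx': 276.53137085833436, 'cy': 203.8025894925374, 'k1': -0.07321538480273, 'origin': array([1064.29645591,  713.79431579, 1025.49103497]), 'orientation': array([ 0.77533287, -0.00750611,  2.51033092])}
scene basket [([222.0, 157.2], 0.89)] [([223.7, 145.2], 0.91, np.int64(1314)), ([238.6, 250.1], 0.45, np.int64(1332))]
scene basket_grip [([220.1, 111.1], 0.59)] [([223.2, 138.9], 0.71, np.int64(1213)), ([239.8, 225.7], 0.38, np.int64(1755))]
scene stand [] [([204.9, 178.1], 0.73, np.int64(4058))]
scene h
[... 1564 characters left out ...]
.7], 0.69, np.int64(767)), ([375.7, 194.3], 0.45, np.int64(4800))]
{'fov_y': 66.4416469376121, 'cx': 276.1351724013938, 'cy': 209.74316866927236, 'k1': 0.023967845501428393, 'hand_eye': array([[ 9.99999929e-01, -2.66819838e-04,  2.65429430e-04,
         5.56897233e-01],
       [-1.77877625e-04, -9.56586825e-01, -2.91447446e-01,
        -7.31835868e+01],
       [ 3.31670256e-04,  2.91447379e-01, -9.56586805e-01,
        -1.41668263e+02],
       [ 0.00000000e+00,  0.00000000e+00,  0.00000000e+00,
         1.00000000e+00]])}
wrist basket [] []
wrist basket_grip [] []
wrist stand [] []
wrist hook_seat [] []
wrist bowl [] []
wrist bowl_rim [] []
wrist pot [] []
wrist pot_lid [] []
wrist jar [] []
```

View images.

View pics/scene0.png

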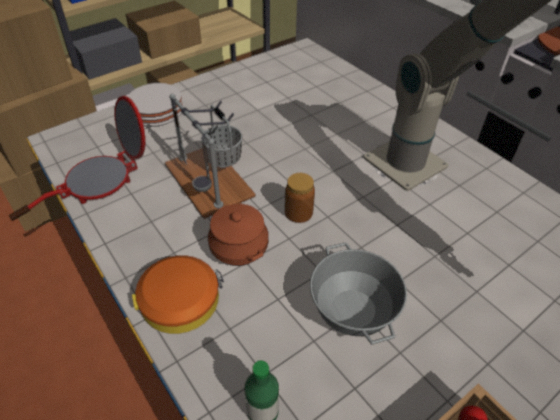

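View pics/top0.png

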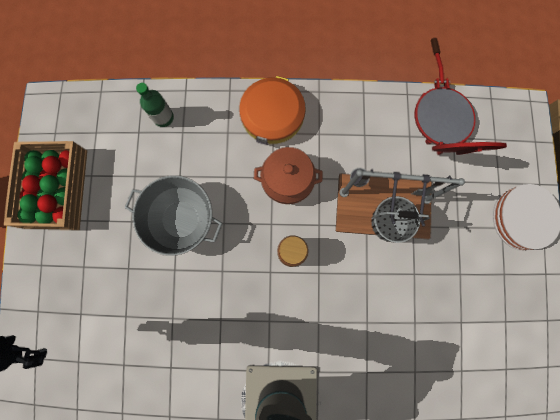

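```bash
cat > h.py <<'E'
import numpy as np, cv2
from scipy.spatial.transform import Rotation as R
def cam(im,st=None):
    H,W=im["color"].shape[:2]
    f=H/2/np.tan(np.radians(im["fov_y"])/2)
    if "origin" in im:
        Rm=R.from_euler("xyz",im["orientation"]).as_matrix(); o=np.array(im["origin"])
    else:
        T=np.eye(4);T[:3,:3]=R.from_euler("xyz",st["tool_rot"]).as_matrix();T[:3,3]=st["eef_pos"]
        M=T@im["hand_eye"]; Rm=M[:3,:3]; o=M[:3,3]
    return dict(f=f,cx=im["cx"],cy=im["cy"],k1=im["k1"],R=Rm,o=o)
def proj(c,P):
    p=(np.atleast_2d(P)-c["o"])@c["R"]
    s=np.c_[p[:,0]/-p[:,2],-p[:,1]/-p[:,2]]
    r2=(s**2).sum(1,keepdims=True)
    return s*(1+c["k1"]*r2)*c["f"]+[c["cx"],c["cy"]]
def ray(c,uv):
    d=(np.array(uv,float)-[c["cx"],c["cy"]])/c["f"]; s=d.copy()
    for _ in range(30): s=d/(1+c["k1"]*(s**2).sum())
    v=c["R"]@np.array([s[0],-s[1],-1.]); return c["o"],v/np.linalg.norm(v)
def atz(c,uv,z):
    o,v=ray(c,uv); return o+v*(z-o[2])/v[2]
def tri(rs):
    A=np.zeros((3,3));b=np.zeros(3)
    for o,v in rs:
        M=np.eye(3)-np.outer(v,v);A+=M;b+=M@o
    return np.linalg.solve(A,b)
E
python3 - <<'E'
from h import *
from cell import get_image
S=cam(get_image("scene"));T=cam(get_image("top"))
np.set_printoptions(precision=1,suppress=True)
for n,z,a,b in [("basket",75.5,[222,157.2],[392.2,221.9]),("grip",235.5,[220.1,111.1],[409.1,213.9]),("seat",235.5,[223.7,109.1],[408.1,209.7]),("bowl",0,[354.8,306.1],[181.9,218]),("rim",100,[356.3,289.2],[170.2,214.9]),("pot",0,[237.9,250.8],[285.9,171.3]),("lid",104,[239,225.2],[285.6,171]),("jar",0,[299.9,215.4],[292.4,254.9])]:
    print(n,atz(S,a,z),atz(T,b,z),tri([ray(S,a),ray(T,b)]))
E
```

```text
basket [ 527.  -297.7   75.5] [ 523.5 -309.4   75.5] [ 522.9 -310.4   65.8]
grip [ 512.8 -309.2  235.5] [ 522.6 -306.1  235.5] [ 519.5 -301.7  243.3]
seat [ 498.9 -311.7  235.5] [ 533.1 -304.   235.5] [ 521.7 -288.4  261.2]
bowl [518.  314.5   0. ] [534.3 314.1   0. ] [528.7 315.3  12.2]
rim [537.  321.4 100. ] [529.  322.8 100. ] [531.9 321.7  95.5]
pot [659.6  -8.3   0. ] [686.4  -3.1   0. ] [674.1   2.5  24.3]
lid [651.8  -5.3 104. ] [659.9  -0.8 104. ] [656.5   0.2 112.6]
jar [437.  -13.4   0. ] [428.3 -26.5   0. ] [428.  -26.1 -16.3]
```

```bash
python3 - <<'E'
from cell import get_image
import cv2
a=get_image("top")["color"]
cv2.imwrite("pics/t1.png",cv2.resize(a[150:270,320:480],None,fx=5,fy=5,interpolation=cv2.INTER_CUBIC))
cv2.imwrite("pics/t2.png",cv2.resize(a[160:280,110:240],None,fx=5,fy=5,interpolation=cv2.INTER_CUBIC))
a=get_image("scene")["color"]
cv2.imwrite("pics/s1.png",cv2.resize(a[80:220,150:270],None,fx=4,fy=4,interpolation=cv2.INTER_CUBIC))
cv2.imwrite("pics/s2.png",cv2.resize(a[230:350,290:420],None,fx=5,fy=5,interpolation=cv2.INTER_CUBIC))
E
```

```text
(no output)
```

View pics/t1.png

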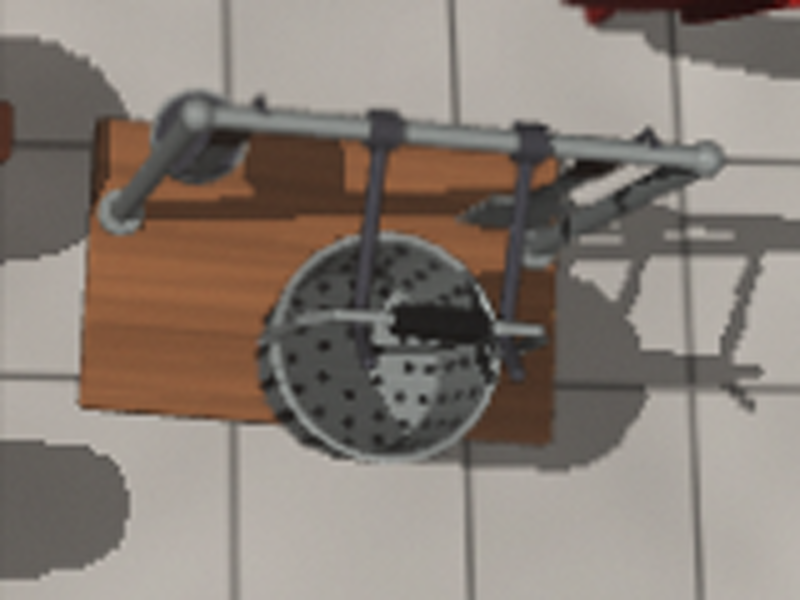

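View pics/t2.png

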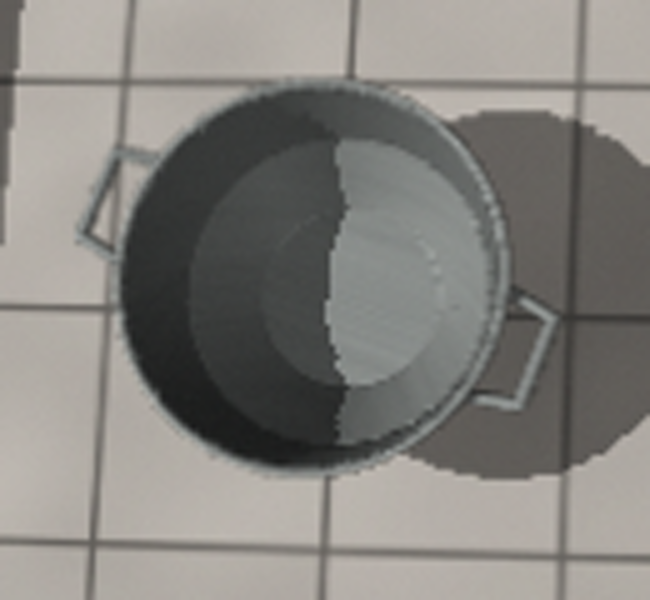

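View pics/s1.png

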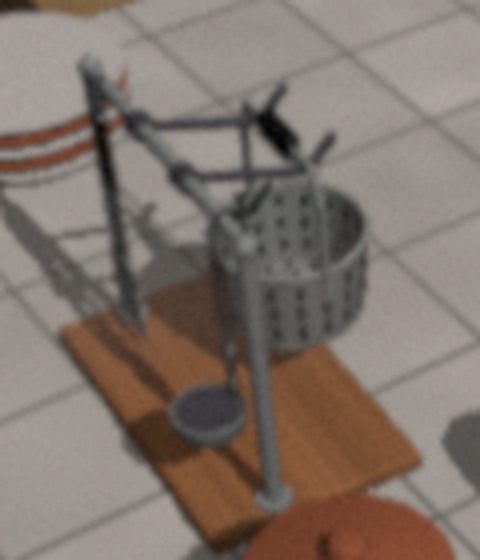

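View pics/s2.png

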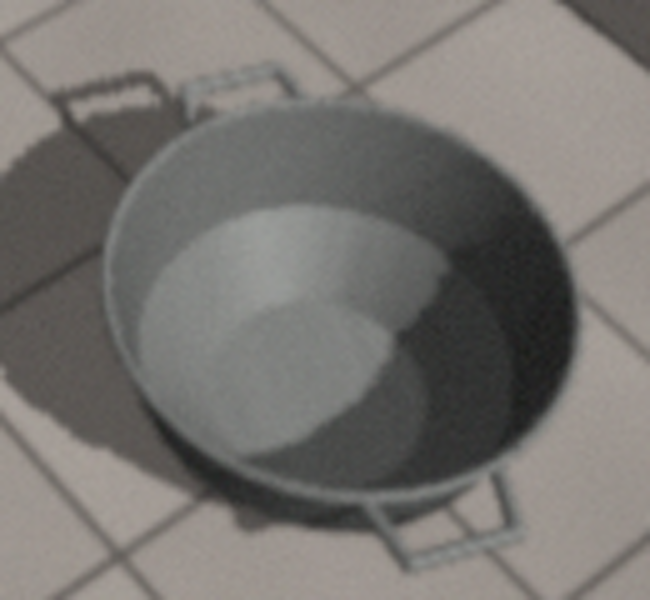

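```bash
cat > fit.py <<'E'
from h import *
from cell import get_image
from scipy.optimize import least_squares
np.set_printoptions(precision=2,suppress=True)
S=cam(get_image("scene"));T=cam(get_image("top"))
t1=lambda p:(np.array(p)+.5)/5-.5+[320,150]
t2=lambda p:(np.array(p)+.5)/5-.5+[110,160]
s1=lambda p:(np.array(p)+.5)/4-.5+[150,80]
s2=lambda p:(np.array(p)+.5)/5-.5+[290,230]
# bowl rim
rt=[t2(p) for p in [(118,270),(300,79),(511,265),(300,475),(440,128),(180,415),(440,418)]]
rs=[s2(p) for p in [(106,255),(320,99),(578,310),(370,501),(175,430),(500,165),(150,170)]]
P=[atz(T,p,100) for p in rt]; Q=[atz(S,p,100) for p in rs]
def circ(P):
    P=np.array(P)[:,:2]
    r=least_squares(lambda x:np.hypot(*(P-x[:2]).T)-x[2],[530,320,112]); return r.x,r.fun
print("top",circ(P));print("scene",circ(Q))
lt=[t2(p) for p in [(120,148),(82,235),(557,318),(518,408)]]
ls=[s2(p) for p in [(185,90),(280,68),(412,567),(518,530)]]
for c,l in((T,lt),(S,ls)):
    L=np.array([atz(c,p,90) for p in l]);a=L[:2].mean(0);b=L[2:].mean(0);d=a-b
    print(L[:,:2],"mid",(a+b)/2,"yaw of y axis-90",np.degrees(np.arctan2(d[1],d[0]))-90,np.hypot(*d[:2]))
    for i,j in((0,1),(2,3)):
        e=L[i]-L[j];print("  bar dir",np.degrees(np.arctan2(e[1],e[0])))
# stand
a,b=atz(T,t1((197,113)),254),atz(T,t1((710,158)),254);d=a-b
print("rail T",a,b,np.hypot(*d[:2]),np.degrees(np.arctan2(d[1],d[0]))-90)
a,b=atz(S,s1((240,245)),254),atz(S,s1((90,65)),254);d=a-b
print("rail S",a,b,np.hypot(*d[:2]),np.degrees(np.arctan2(d[1],d[0]))-90)
a,b=atz(T,t1((391,323)),240),atz(T,t1((490,329)),240);d=a-b
print("sleeve T",(a+b)/2,np.hypot(*d[:2]),np.degrees(np.arctan2(d[1],d[0]))-90)
a,b=atz(S,s1((293,152)),240),atz(S,s1((264,115)),240);d=a-b
print("sleeve S",(a+b)/2,np.hypot(*d[:2]),np.degrees(np.arctan2(d[1],d[0]))-90)
E
python3 fit.py
```

```text
top (array([531.17, 317.67, 111.84]), array([ 1.33,  1.36,  1.57,  2.09, -2.7 , -3.1 , -0.56]))
scene (array([529.85, 319.42, 112.32]), array([-0.45,  1.56, -1.58,  0.09,  1.41,  0.86, -1.89]))
[[603.84 438.94]
 [552.29 457.76]
 [509.36 178.78]
 [458.08 198.85]] mid [530.89 318.58  90.  ] yaw of y axis-90 -19.97722339590139 276.14921172388034
  bar dir -20.058678231067013
  bar dir -21.37386884811159
[[506.18 178.7 ]
 [456.99 196.37]
 [599.12 441.  ]
 [548.83 455.99]] mid [527.78 318.02  90.  ] yaw of y axis-90 -199.49549655068336 276.8329162008395
  bar dir -19.76984876139252
  bar dir -16.602477186927032
rail T [ 620.81 -178.74  254.  ] [ 604.41 -437.3   254.  ] 259.0751647153432 -3.628515203052345
rail S [ 619.46 -184.01  254.  ] [ 600.17 -437.04  254.  ] 253.7703294128464 -4.358904740499057
sleeve T [ 519.64 -301.12  240.  ] 49.753134926093665 -2.4185801101163236
sleeve S [ 522.87 -296.9   240.  ] 52.49415914778802 -7.769457563958369
```

```bash
cat > plan.py <<'E'
# usage: plan(start pose(x,y,z,rpy), waypoints [(x,y,z,yaw_rad)], step mm, step rad)
from h import *
def rows(p0,rpy0,wps,smm=50,srad=.16):
    R0=R.from_euler("xyz",rpy0); p0=np.array(p0); cur=np.r_[p0,rpy0[2]]; out=[]
    for w in wps:
        w=np.array(w,float); d=w-cur
        n=max(1,int(np.ceil(max(np.linalg.norm(d[:3])/smm,abs(d[3])/srad))))
        for i in range(1,n+1):
            c=cur+d*i/n
            dp=R0.inv().apply(c[:3]-p0)/1000
            Rt=R.from_euler("xyz",[np.pi,0,c[3]])
            rv=(R0.inv()*Rt).as_rotvec()
            out.append([round(float(v),3) for v in np.r_[dp,rv]])
        cur=w
    print(len(out)); print(str(out).replace(" ",""))
E
python3 - <<'E'
from plan import *
from cell import ctrl
s=ctrl.read_state(); print(s["clock"])
rows([175.1,626,231.3],[np.pi,0,1.298],[(330,480,420,.9),(540,150,420,.3),(545,-100,420,0),(480,-303,350,-.07)],60,.18)
E
```

```text
3.15
21
[[-0.02,0.038,-0.038,0.0,-0.0,0.08],[-0.04,0.075,-0.075,0.0,-0.0,0.159],[-0.059,0.113,-0.113,-0.0,-0.0,0.239],[-0.079,0.151,-0.151,-0.0,-0.0,0.318],[-0.099,0.189,-0.189,0.0,-0.0,0.398],[-0.136,0.23,-0.189,0.0,-0.0,0.484],[-0.174,0.272,-0.189,-0.0,-0.0,0.569],[-0.211,0.313,-0.189,-0.0,-0.0,0.655],[-0.248,0.355,-0.189,-0.0,-0.0,0.741],[-0.285,0.396,-0.189,-0.0,-0.0,0.827],[-0.323,0.438,-0.189,-0.0,-0.0,0.912],[-0.36,0.48,-0.189,0.0,-0.0,0.998],[-0.408,0.494,-0.189,-0.0,-0.0,1.058],[-0.456,0.509,-0.189,0.0,-0.0,1.118],[-0.504,0.523,-0.189,0.0,-0.0,1.178],[-0.552,0.537,-0.189,0.0,-0.0,1.238],[-0.599,0.552,-0.189,0.0,-0.0,1.298],[-0.653,0.55,-0.171,0.0,-0.0,1.316],[-0.706,0.548,-0.154,0.0,-0.0,1.333],[-0.759,0.546,-0.136,0.0,-0.0,1.35],[-0.812,0.544,-0.119,0.0,-0.0,1.368]]
```

Call:
move_arm([
  [[-0.02,0.038,-0.038,0,0,0.08],[-0.04,0.075,-0.075,0,0,0.16],[-0.06,0.113,-0.113,0,0,0.24],[-0.079,0.151,-0.151,0,0,0.32],[-0.099,0.189,-0.189,0,0,0.4],[-0.136,0.23,-0.189,0,0,0.48],[-0.174,0.272,-0.189,0,0,0.57],[-0.211,0.313,-0.189,0,0,0.655],[-0.248,0.355,-0.189,0,0,0.74],[-0.285,0.396,-0.189,0,0,0.83],[-0.323,0.438,-0.189,0,0,0.91],[-0.36,0.48,-0.189,0,0,1.0],[-0.408,0.494,-0.189,0,0,1.06],[-0.456,0.509,-0.189,0,0,1.12],[-0.504,0.523,-0.189,0,0,1.18],[-0.552,0.537,-0.189,0,0,1.24],[-0.6,0.552,-0.189,0,0,1.3],[-0.653,0.55,-0.175,0,0,1.33],[-0.706,0.548,-0.165,0,0,1.35],[-0.759,0.546,-0.155,0,0,1.368]],
], jaw=0.6)

```text
clock: 5.65
eef_pos: [495.8, -253.4, 386.1]
tool_rot: [-3.141, -0.0, -0.07]
force: [0.9, 0.5, -0.2]
width: 50.9
```

```bash
python3 - <<'E'
from plan import *
from cell import ctrl,get_image
s=ctrl.read_state(); print(s["clock"],s["eef_pos"],s["tool_rot"],s["width"],s["qpos"])
im=get_image("wrist");cv2.imwrite("pics/w1.png",im["color"])
E
```

```text
5.65 [ 495.84359779 -253.42882734  386.08734946] [-3.14147181e+00 -4.80228568e-04 -7.01700973e-02] 50.91760825390241 [ 0.01798971  0.40299894  0.61180176  1.55801116 -0.23951752  1.25605582
  0.59632548]
```

View pics/w1.png

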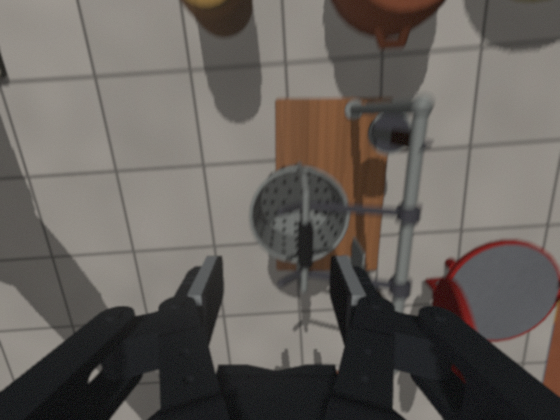

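```bash
python3 - <<'E'
import cv2
a=cv2.imread("pics/w1.png")
cv2.imwrite("pics/w1z.png",cv2.resize(cv2.convertScaleAbs(a[90:340,240:440],alpha=1.8),None,fx=3,fy=2.4,interpolation=cv2.INTER_CUBIC))
cv2.imwrite("pics/w1y.png",cv2.resize(cv2.convertScaleAbs(a[190:340,260:420],alpha=1.8),None,fx=4,fy=4,interpolation=cv2.INTER_CUBIC))
E
```

```text
(no output)
```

View pics/w1y.png

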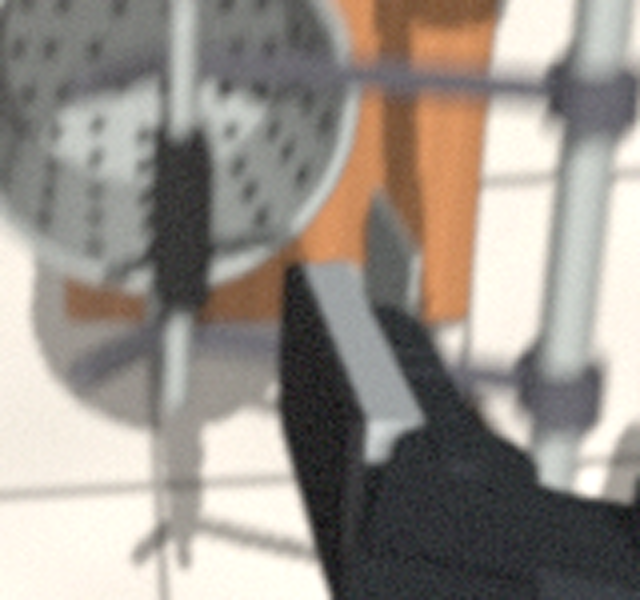

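```bash
python3 - <<'E'
from plan import *
from cell import ctrl,get_image
np.set_printoptions(precision=2,suppress=True)
s=ctrl.read_state(); W=cam(get_image("wrist"),s)
k=lambda p:(np.array(p)+.5)/4-.5+[260,190]
a,b=atz(W,k((183,135)),245.5),atz(W,k((182,305)),245.5);d=a-b
print((a+b)/2,np.hypot(*d[:2]),np.degrees(np.arctan2(d[1],d[0]))-90)
a,b=atz(W,k((183,20)),237),atz(W,k((174,400)),237);d=a-b
print((a+b)/2,np.hypot(*d[:2]),np.degrees(np.arctan2(d[1],d[0]))-90)
a,b=atz(W,k((602,0)),257),atz(W,k((552,470)),257);d=a-b
print("rail",(a+b)/2,np.hypot(*d[:2]),np.degrees(np.arctan2(d[1],d[0]))-90)
# prongs at rail
a,b=atz(W,k((588,95)),250),atz(W,k((555,385)),250);d=a-b
print("prong base",(a+b)/2,np.hypot(*d[:2]))
E
```

```text
[ 515.33 -311.4   245.5 ] 43.741725310950756 -3.4725055974134733
[ 514.85 -314.29  237.  ] 100.3542213309088 -4.467471584241906
rail [ 603.52 -320.04  257.  ] 116.60845681561803 -3.619839263670002
prong base [ 605.21 -322.55  250.  ] 73.88259534367374
```

```bash
python3 - <<'E'
from plan import *
from cell import ctrl,get_image
np.set_printoptions(precision=2,suppress=True)
s=ctrl.read_state(); print(s["clock"],s["eef_pos"],s["tool_rot"],abs(s["qd"]).max())
im=get_image("wrist")
s={"eef_pos":[495.844,-253.429,386.087],"tool_rot":[-3.14147,-.00048,-.07017]}; W=cam(im,s)
k=lambda p:(np.array(p)+.5)/4-.5+[260,190]
a,b=atz(W,k((183,135)),245.5),atz(W,k((182,305)),245.5);d=a-b
print((a+b)/2,np.hypot(*d[:2]),np.degrees(np.arctan2(d[1],d[0]))-90)
a,b=atz(W,k((588,95)),250),atz(W,k((555,385)),250);d=a-b
print("prong base",(a+b)/2,np.hypot(*d[:2]))
E
```

```text
5.75 [ 492.2  -258.83  386.  ] [ 3.14  0.   -0.08] 0.07069408106659715
[ 521.52 -301.86  245.5 ] 43.68301709586516 -2.837136410528032
prong base [ 611.77 -312.13  250.  ] 73.85088881394466
```

```bash
python3 - <<'E'
from plan import *
rows([496,-252.5,386.3],[np.pi,0,-.07],[(521.5,-302,350,-.065),(521.5,-302,310,-.065)],20)
E
```

```text
6
[[0.007,0.012,0.009,-0.0,0.0,-0.001],[0.014,0.024,0.018,0.0,0.0,-0.003],[0.022,0.036,0.027,0.0,0.0,-0.004],[0.029,0.048,0.036,-0.0,0.0,-0.005],[0.029,0.048,0.056,-0.0,0.0,-0.005],[0.029,0.048,0.076,-0.0,0.0,-0.005]]
```

Call:
move_arm([
  [[0.007,0.012,0.009,0,0,0],[0.014,0.024,0.018,0,0,0],[0.022,0.036,0.027,0,0,0],[0.029,0.048,0.036,0,0,0],[0.029,0.048,0.056,0,0,0],[0.029,0.048,0.066,0,0,0],[0.029,0.048,0.066,0,0,0],[0.029,0.048,0.066,0,0,0],[0.029,0.048,0.066,0,0,0]],
])

```text
clock: 6.92
eef_pos: [522.3, -302.2, 321.1]
tool_rot: [3.141, -0.001, -0.07]
force: [0.1, -0.3, -0.1]
width: 51.2
```

```bash
python3 - <<'E'
from plan import *
import json
from cell import ctrl,get_image
s=ctrl.read_state(); print(s["clock"],s["eef_pos"],s["tool_rot"],s["width"],abs(s["qd"]).max())
im=get_image("wrist");cv2.imwrite("pics/w2.png",im["color"])
json.dump({k:list(map(float,s[k])) for k in("eef_pos","tool_rot")},open("w2.json","w"))
a=im["color"]
cv2.imwrite("pics/w2y.png",cv2.resize(cv2.convertScaleAbs(a[190:390,220:420],alpha=1.8),None,fx=3,fy=3,interpolation=cv2.INTER_CUBIC))
E
```

```text
6.925 [ 522.30965256 -302.16049056  321.06844279] [ 3.14110306e+00 -1.30451165e-03 -6.98209063e-02] 51.24065914929291 0.002138853729557128
```

View pics/w2y.png

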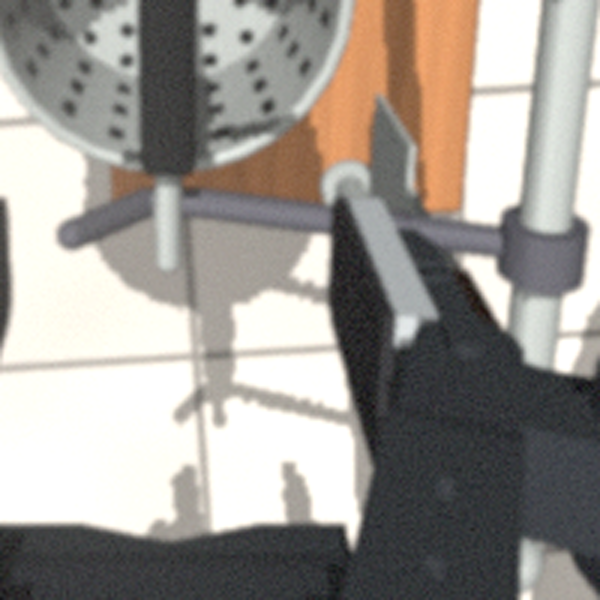

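View pics/w2.png

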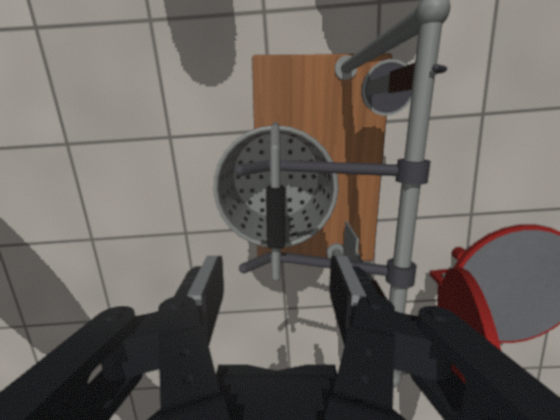

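```bash
python3 - <<'E'
from plan import *
import json
from cell import ctrl,get_image
np.set_printoptions(precision=2,suppress=True)
im=get_image("wrist");s=json.load(open("w2.json"));W=cam(im,s)
g=cv2.imread("pics/w2.png",0)
for r in range(182,256,3): 
    c=np.where(g[r,255:300]<45)[0]; print(r,c.min()+255 if len(c) else None,c.max()+255 if len(c) else None,end="; ")
print()
for z in(235.5,245.5):
    a,b=atz(W,(275.9,186.5),z),atz(W,(276.2,247.5),z);d=a-b
    print((a+b)/2,np.hypot(*d[:2]),np.degrees(np.arctan2(d[1],d[0]))-90)
print(proj(W,[[521.5,-302,216]]))
E
```

```text
182 None None; 185 None None; 188 267 284; 191 267 284; 194 267 284; 197 267 284; 200 262 289; 203 267 284; 206 267 284; 209 267 290; 212 268 284; 215 267 284; 218 267 290; 221 267 285; 224 268 285; 227 268 290; 230 268 285; 233 268 296; 236 268 286; 239 268 285; 242 267 284; 245 268 283; 248 279 281; 251 None None; 254 282 285; 
[ 523.44 -303.34  235.5 ] 47.90894330657738 -3.726851845657137
[ 523.65 -300.03  245.5 ] 45.80028054980467 -3.726851845657208
[[273.47 208.81]]
```

Call:
move_arm([
  [[0.0005,-0.0015,0.025,0,0,0.004],[0.0005,-0.0015,0.05,0,0,0.004],[0.0005,-0.0015,0.075,0,0,0.004],[0.0005,-0.0015,0.095,0,0,0.004],[0.0005,-0.0015,0.104,0,0,0.004],[0.0005,-0.0015,0.104,0,0,0.004],[0.0005,-0.0015,0.104,0,0,0.004]],
])

```text
clock: 7.9
eef_pos: [523.1, -300.9, 217.2]
tool_rot: [3.141, -0.001, -0.074]
force: [-0.1, -0.5, -0.6]
width: 50.9
```

```bash
python3 - <<'E'
from plan import *
from cell import ctrl,get_image
im=get_image("wrist");a=im["color"]
s=ctrl.read_state(); print(s["clock"],s["eef_pos"],s["tool_rot"],s["width"],s["force"])
cv2.imwrite("pics/w3.png",cv2.convertScaleAbs(a,alpha=1.8))
a=get_image("scene")["color"]
cv2.imwrite("pics/s3.png",cv2.resize(a[80:220,150:270],None,fx=4,fy=4,interpolation=cv2.INTER_CUBIC))
E
```

```text
7.95 [ 523.0947363  -300.92596278  217.25382059] [ 3.14085488e+00 -1.60161146e-03 -7.39644005e-02] 51.185002842346826 [-0.60911774 -0.95245231  0.33722483]
```

View pics/w3.png

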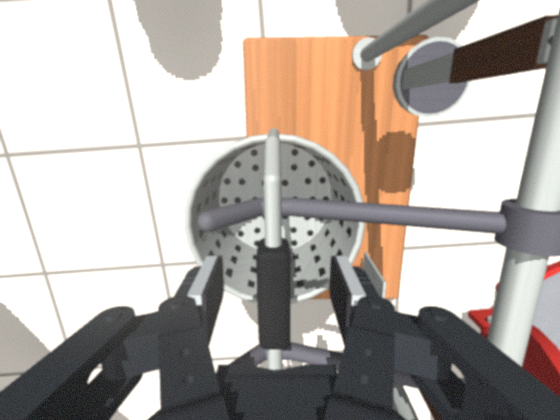

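View pics/s3.png

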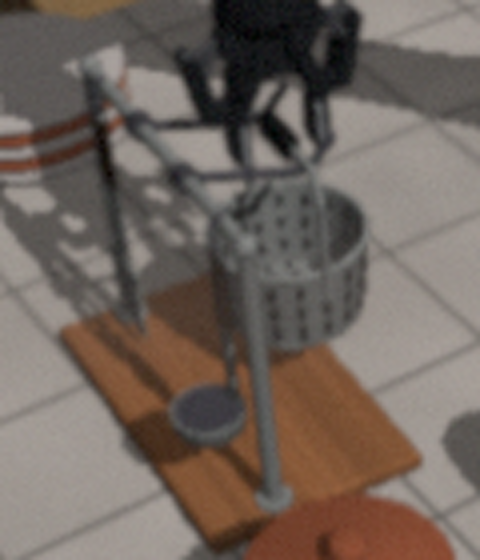

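Call:
move_arm([
  [[0,0,0,0,0,-0.008],[0,0,0,0,0,-0.008],[0,0,0,0,0,-0.008],[0,0,0,0,0,-0.008],[0,0,0,0,0,-0.008],[0,0,0,0,0,-0.008],[0,0,0,0,0,-0.008],[0,0,0,0,0,-0.008]],
], jaw=0)

```text
clock: 9.0
eef_pos: [522.5, -300.7, 216.5]
tool_rot: [3.141, -0.0, -0.066]
force: [-1.8, 0.8, 4.7]
width: 12.8
```

```bash
python3 - <<'E'
from plan import *
from cell import ctrl,get_image
s=ctrl.read_state(); print(s["clock"],s["eef_pos"],s["tool_rot"],s["width"],s["force"])
im=get_image("wrist");a=im["color"]
cv2.imwrite("pics/w4.png",cv2.convertScaleAbs(a,alpha=1.8))
E
```

```text
9.0 [ 522.5169615  -300.68019596  216.49038733] [ 3.14145349e+00 -8.59626366e-05 -6.61942529e-02] 12.78096340193665 [-1.84999027  0.75942552  4.65083375]
```

View pics/w4.png

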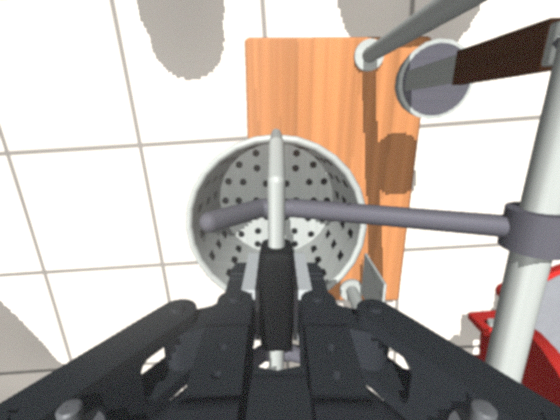

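Call:
move_arm([
  [[0,0,-0.005,0,0,0],[0,0,-0.012,0,0,0],[0,0,-0.022,0,0,0],[0,0,-0.032,0,0,0],[0,0,-0.039,0,0,0],[0,0,-0.042,0,0,0],[0,0,-0.042,0,0,0],[0,0,-0.042,0,0,0]],
])

```text
clock: 10.05
eef_pos: [522.4, -300.3, 258.0]
tool_rot: [-3.141, 0.001, -0.066]
force: [0.7, -0.3, -4.4]
width: 12.9
```

```bash
python3 - <<'E'
from plan import *
from cell import ctrl,get_image
s=ctrl.read_state(); print(s["clock"],s["eef_pos"],s["tool_rot"],s["width"],s["force"],s["torque"])
im=get_image("wrist");a=im["color"]
cv2.imwrite("pics/w5.png",cv2.convertScaleAbs(a,alpha=1.8))
a=get_image("scene")["color"]
cv2.imwrite("pics/s5.png",cv2.resize(a[60:220,150:290],None,fx=4,fy=3.7,interpolation=cv2.INTER_CUBIC))
E
```

```text
10.05 [ 522.41129916 -300.29941335  257.95219263] [-3.14123405e+00  6.38869352e-04 -6.59147776e-02] 12.903747374757117 [ 0.6784055  -0.31802196 -4.44499656] [-0.0333771  -0.01796622 -0.00831862]
```

View pics/w5.png

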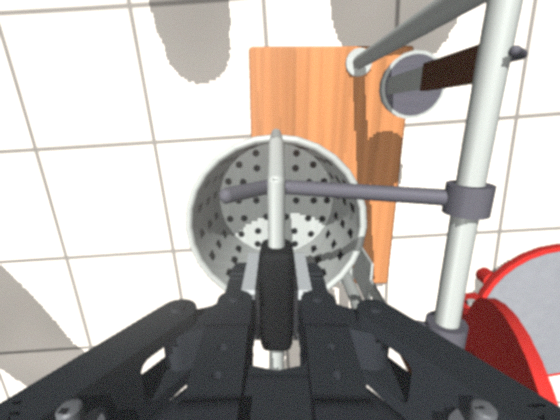

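View pics/s5.png

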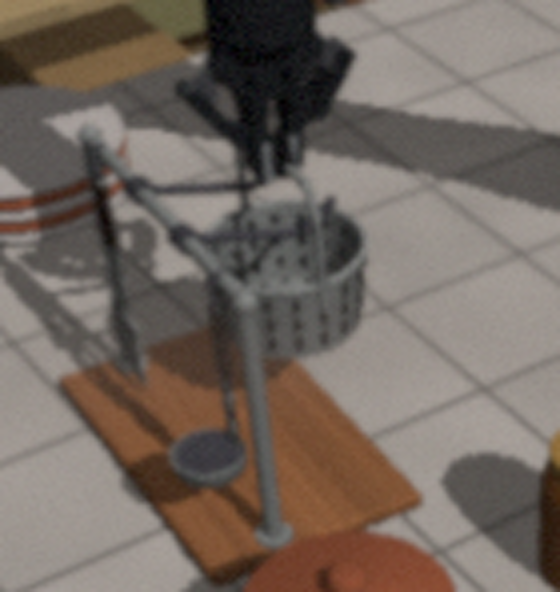

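Call:
move_arm([
  [[-0.006,0,0,0,0,0],[-0.018,0,0,0,0,0],[-0.033,0,0,0,0,0],[-0.05,0,0,0,0,0],[-0.068,0,0,0,0,0],[-0.085,0,0,0,0,0],[-0.1,0,0,0,0,0],[-0.11,0,0,0,0,0],[-0.115,0,0,0,0,0],[-0.115,0,0,0,0,0],[-0.115,0,0,0,0,0]],
])

```text
clock: 11.52
eef_pos: [408.5, -292.9, 258.3]
tool_rot: [3.141, -0.0, -0.065]
force: [0.0, -0.0, -3.0]
width: 13.1
```

```bash
python3 - <<'E'
from plan import *
from cell import ctrl,get_image
s=ctrl.read_state(); print(s["clock"],s["eef_pos"],s["tool_rot"],s["width"],s["force"],s["torque"])
a=get_image("scene")["color"]
cv2.imwrite("pics/s6.png",a)
E
```

```text
11.525 [ 408.4545677  -292.93261027  258.27590107] [ 3.14134481e+00 -4.12850437e-04 -6.54109173e-02] 13.142170074658921 [ 0.0451649  -0.04839614 -3.02150276] [0.03581575 0.01625835 0.03468954]
```

View pics/s6.png

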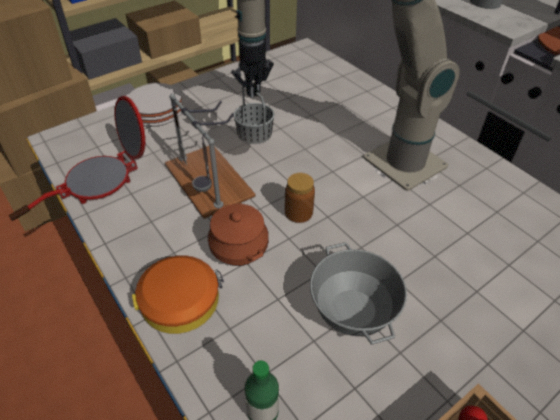

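```bash
python3 - <<'E'
from plan import *
p=[408.4,-293,258.3]
rows(p,[np.pi,0,-.0655],[(408,-293,375,-.0655),(450,-220,375,-.1),(530,-30,375,-.2)],27)
rows([530,-30,375],[np.pi,0,-.2],[(531,318.5,375,-.349)],30)
E
```

```text
17
[[-0.0,0.0,-0.023,0.0,0.0,0.0],[-0.0,0.0,-0.047,0.0,0.0,0.0],[-0.0,0.0,-0.07,0.0,0.0,0.0],[-0.0,0.0,-0.093,0.0,0.0,0.0],[-0.0,0.0,-0.117,0.0,0.0,0.0],[0.009,-0.019,-0.117,0.0,-0.0,0.009],[0.018,-0.038,-0.117,0.0,-0.0,0.017],[0.027,-0.057,-0.117,0.0,-0.0,0.026],[0.037,-0.076,-0.117,-0.0,-0.0,0.034],[0.045,-0.1,-0.117,0.0,-0.0,0.047],[0.054,-0.124,-0.117,0.0,-0.0,0.06],[0.062,-0.149,-0.117,0.0,-0.0,0.072],[0.07,-0.173,-0.117,-0.0,-0.0,0.085],[0.079,-0.197,-0.117,0.0,-0.0,0.097],[0.087,-0.222,-0.117,-0.0,-0.0,0.11],[0.096,-0.246,-0.117,0.0,-0.0,0.122],[0.104,-0.27,-0.117,-0.0,-0.0,0.135]]
12
[[-0.006,-0.028,-0.0,-0.0,-0.0,0.012],[-0.011,-0.057,-0.0,-0.0,-0.0,0.025],[-0.017,-0.085,-0.0,0.0,-0.0,0.037],[-0.023,-0.114,-0.0,-0.0,-0.0,0.05],[-0.028,-0.142,-0.0,0.0,-0.0,0.062],[-0.034,-0.171,-0.0,-0.0,-0.0,0.074],[-0.04,-0.199,-0.0,-0.0,-0.0,0.087],[-0.046,-0.228,-0.0,0.0,-0.0,0.099],[-0.051,-0.256,-0.0,-0.0,-0.0,0.112],[-0.057,-0.285,-0.0,0.0,-0.0,0.124],[-0.063,-0.313,-0.0,0.0,-0.0,0.137],[-0.068,-0.342,-0.0,0.0,-0.0,0.149]]
```

Call:
move_arm([
  [[0,0,-0.012,0,0,0],[0,0,-0.032,0,0,0],[0,0,-0.056,0,0,0],[0,0,-0.08,0,0,0],[0,0,-0.1,0,0,0],[0.003,-0.007,-0.112,0,0,0.003],[0.01,-0.022,-0.117,0,0,0.01],[0.019,-0.04,-0.117,0,0,0.018],[0.028,-0.058,-0.117,0,0,0.026],[0.037,-0.078,-0.117,0,0,0.034],[0.045,-0.1,-0.117,0,0,0.047],[0.054,-0.124,-0.117,0,0,0.06],[0.062,-0.149,-0.117,0,0,0.072],[0.07,-0.173,-0.117,0,0,0.085],[0.079,-0.197,-0.117,0,0,0.097],[0.086,-0.219,-0.117,0,0,0.108],[0.092,-0.238,-0.117,0,0,0.118],[0.098,-0.254,-0.117,0,0,0.126],[0.102,-0.265,-0.117,0,0,0.132],[0.104,-0.27,-0.117,0,0,0.135]],
])

```text
clock: 14.08
eef_pos: [529.6, -29.8, 375.2]
tool_rot: [3.141, 0.0, -0.201]
force: [0.4, 0.2, -3.0]
width: 12.8
```

Call:
move_arm([
  [[-0.002,-0.008,0,0,0,0.003],[-0.005,-0.024,0,0,0,0.01],[-0.01,-0.048,0,0,0,0.02],[-0.015,-0.075,0,0,0,0.032],[-0.02,-0.103,0,0,0,0.045],[-0.026,-0.132,0,0,0,0.058],[-0.032,-0.161,0,0,0,0.07],[-0.038,-0.19,0,0,0,0.083],[-0.044,-0.219,0,0,0,0.096],[-0.05,-0.248,0,0,0,0.108],[-0.055,-0.275,0,0,0,0.12],[-0.06,-0.3,0,0,0,0.13],[-0.064,-0.32,0,0,0,0.14],[-0.067,-0.334,0,0,0,0.146],[-0.068,-0.342,0,0,0,0.149],[-0.068,-0.342,0,0,0,0.149],[-0.068,-0.342,0,0,0,0.149],[-0.068,-0.342,0,0,0,0.149]],
])

```text
clock: 16.32
eef_pos: [531.3, 317.4, 375.5]
tool_rot: [3.142, -0.0, -0.351]
force: [0.2, -0.3, -2.5]
width: 13.1
```

```bash
cat > look.py <<'E'
import sys
from plan import *
from cell import ctrl,get_image
n=sys.argv[1]
s=ctrl.read_state(); print(s["clock"],s["eef_pos"],s["tool_rot"],s["width"],s["force"],s["torque"],abs(s["qd"]).max())
for c in("scene","top","wrist"):
    cv2.imwrite(f"pics/{n}_{c}.png",get_image(c)["color"])
E
python3 look.py a
```

```text
16.325 [531.28577714 317.38050813 375.51126681] [ 3.14150126e+00 -1.68395359e-04 -3.51334852e-01] 13.115570980667462 [ 0.22535702 -0.25387376 -2.48645264] [-0.05552295  0.0116186  -0.00447154] 0.004286020901834245
```

View pics/a_wrist.png

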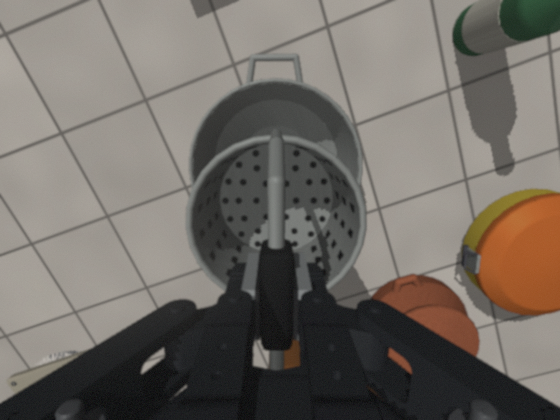

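View pics/a_scene.png

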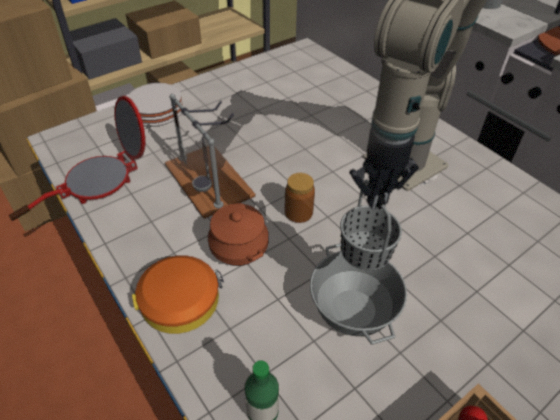

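View pics/a_top.png

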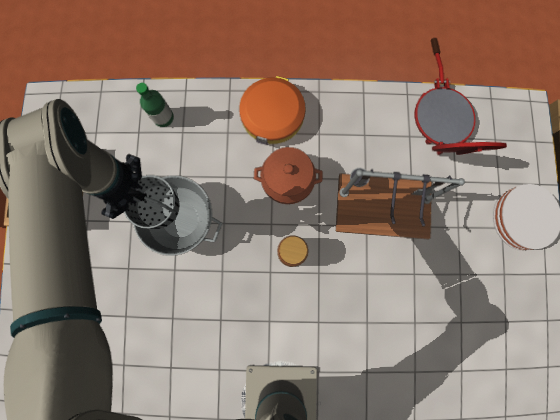

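```bash
python3 - <<'E'
from plan import *
from cell import get_image
from scipy.optimize import least_squares
np.set_printoptions(precision=2,suppress=True)
s={"eef_pos":[531.286,317.381,375.511],"tool_rot":[3.1415,-.00017,-.35133]}
im=get_image("wrist");W=cam(im,s)
a=cv2.imread("pics/a_wrist.png")
cv2.imwrite("pics/a_wz.png",cv2.resize(cv2.convertScaleAbs(a[40:280,170:385],alpha=1.6),None,fx=3.5,fy=2.5,interpolation=cv2.INTER_CUBIC))
cv2.imwrite("pics/a_wl.png",cv2.resize(cv2.convertScaleAbs(a[40:190,180:370],alpha=1.6),None,fx=4,fy=4,interpolation=cv2.INTER_CUBIC))
R0=R.from_euler("xyz",s["tool_rot"]).as_matrix()
t=np.linspace(0,2*np.pi,37)
# predicted basket rim (outer r63, z TCP-141+76) about tool axis and bowl rim
def ov(img,c,r,z,col):
    P=np.c_[c[0]+r*np.cos(t),c[1]+r*np.sin(t),0*t+z]
    cv2.polylines(img,[np.round(proj(W,P)*4).astype(int)],True,col,1,cv2.LINE_AA,2)
b=a.copy(); ov(b,s["eef_pos"],63,375.5-65,(0,255,0)); ov(b,(530.7,318.4),112,100,(0,0,255))
y=np.array([np.sin(.349),np.cos(.349)])
for q in(142,-142):
    print(proj(W,[[530.7+q*y[0],318.4+q*y[1],90]]))
cv2.imwrite("pics/a_ov.png",cv2.resize(b[30:330,150:400],None,fx=2,fy=2))
E
```

```text
[[273.98  52.8 ]]
[[274.78 265.88]]
```

View pics/a_ov.png

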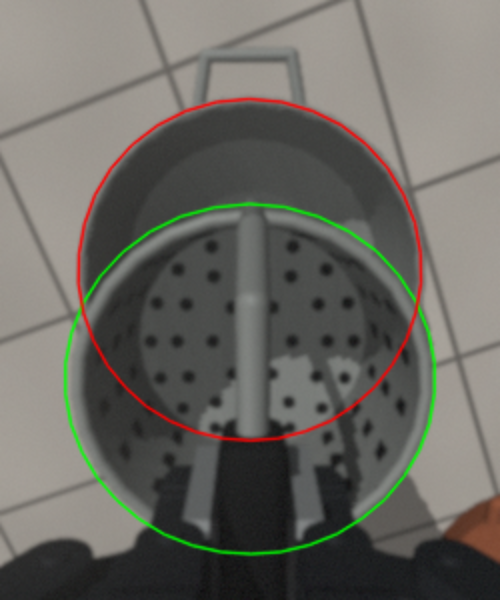

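View pics/a_wl.png

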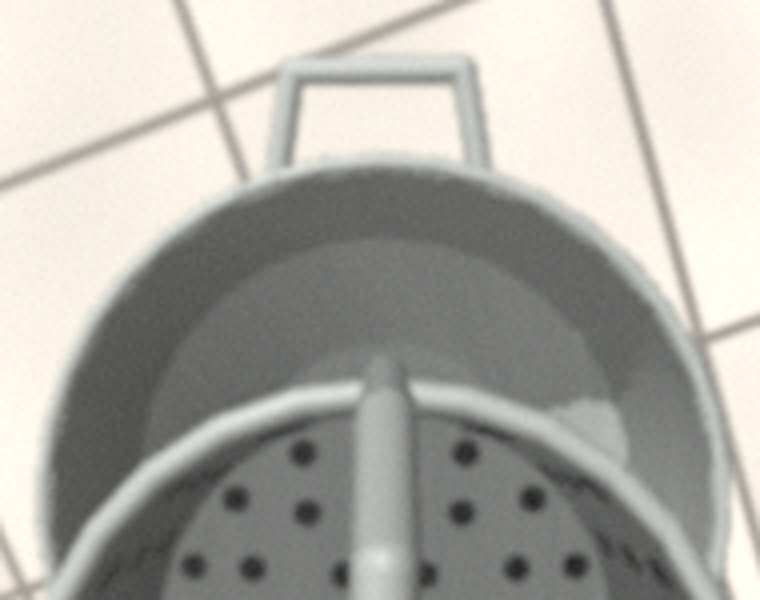

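Call:
move_arm([
  [[0,0,0.006,0,0,0],[0,-0.001,0.018,0,0,0],[0,-0.0012,0.033,0,0,0],[0,-0.0012,0.05,0,0,0],[0,-0.0012,0.067,0,0,0],[0,-0.0012,0.083,0,0,0],[0,-0.0012,0.095,0,0,0],[0,-0.0012,0.102,0,0,0],[0,-0.0012,0.105,0,0,0],[0,-0.0012,0.105,0,0,0],[0,-0.0012,0.105,0,0,0],[0,-0.0012,0.105,0,0,0]],
])

```text
clock: 18.02
eef_pos: [531.7, 319.5, 270.7]
tool_rot: [-3.141, -0.0, -0.35]
force: [0.4, 0.1, -3.7]
width: 12.7
```

```bash
python3 look.py b; python3 - <<'E'
from h import *
from cell import get_image,ctrl
s=ctrl.read_state()
t=np.linspace(0,2*np.pi,61)
for n,sl in(("scene",(slice(150,370),slice(290,430))),("top",(slice(140,270),slice(110,240))),("wrist",(slice(20,320),slice(130,420)))):
    im=get_image(n);C=cam(im,s);a=cv2.imread(f"pics/b_{n}.png");k=4
    b=cv2.resize(a,None,fx=k,fy=k,interpolation=cv2.INTER_CUBIC)
    x,y,z=s["eef_pos"]; u=z-141
    for c,r,h,col in(((x,y),63,u+76,(0,255,0)),((x,y),54,u,(255,255,0)),((530.9,318.4),112,100,(0,0,255))):
        P=np.c_[c[0]+r*np.cos(t),c[1]+r*np.sin(t),0*t+h]
        cv2.polylines(b,[np.round(((proj(C,P)+.5)*k-.5)*4).astype(int)],True,col,1,cv2.LINE_AA,2)
    b=b[sl[0].start*k:sl[0].stop*k,sl[1].start*k:sl[1].stop*k]
    f=min(1,600/b.shape[0],800/b.shape[1]); cv2.imwrite(f"pics/b_{n}_ov.png",cv2.resize(b,None,fx=f,fy=f,interpolation=cv2.INTER_AREA))
E
```

```text
18.025 [531.69978661 319.52422439 270.73763607] [-3.14090862e+00 -4.68405837e-04 -3.49988149e-01] 12.663166736914695 [ 0.3854731   0.09910349 -3.6732709 ] [-0.01588922 -0.03128485 -0.01120574] 0.002251422304377351
```

View pics/b_scene_ov.png

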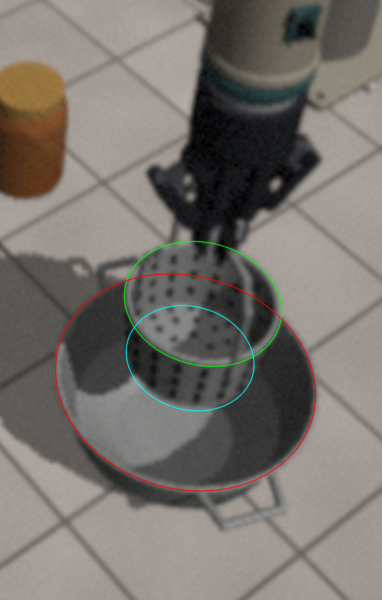

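View pics/b_top_ov.png

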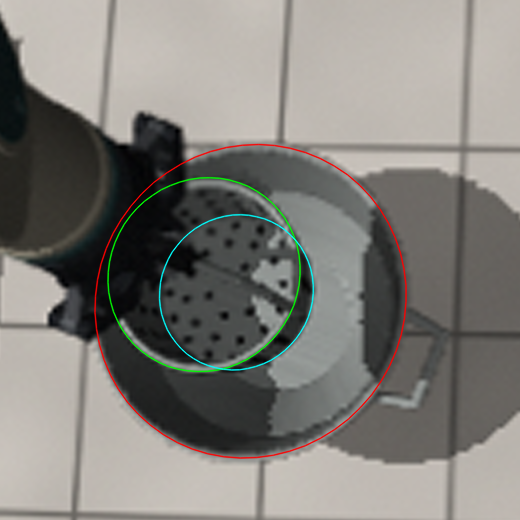

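View pics/b_wrist_ov.png

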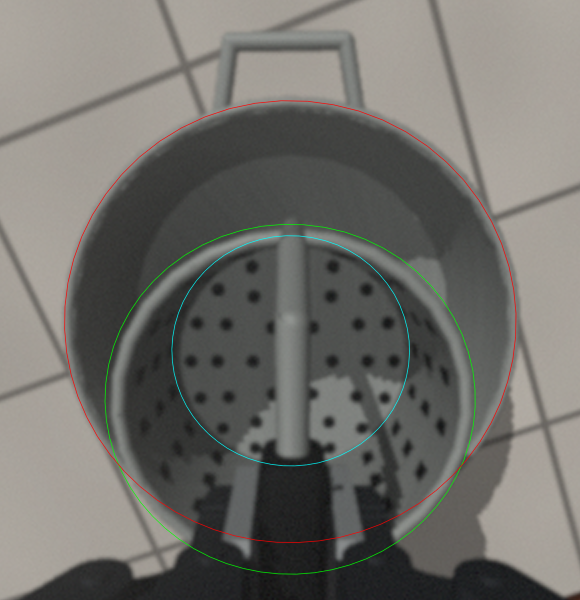

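```bash
python3 - <<'E'
import cv2
a=cv2.imread("pics/b_scene.png");cv2.imwrite("pics/b_sz.png",cv2.resize(cv2.convertScaleAbs(a[225:310,325:405],alpha=1.5),None,fx=7,fy=7,interpolation=cv2.INTER_CUBIC))
a=cv2.imread("pics/b_top.png");cv2.imwrite("pics/b_tz.png",cv2.resize(cv2.convertScaleAbs(a[175:240,120:200],alpha=1.5),None,fx=8,fy=8,interpolation=cv2.INTER_CUBIC))
E
```

```text
(no output)
```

View pics/b_sz.png

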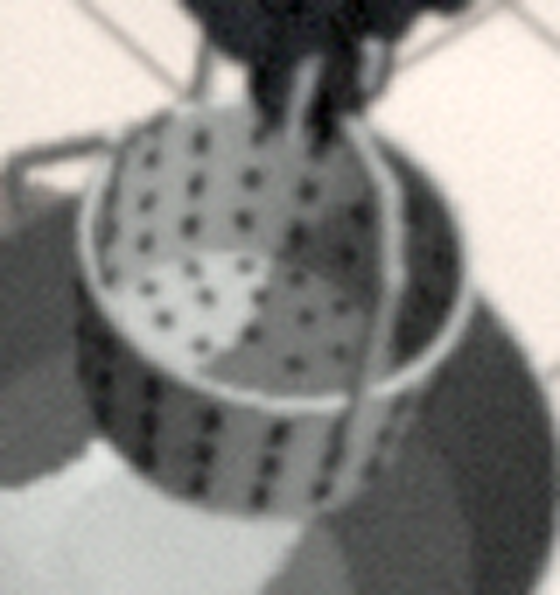

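View pics/b_tz.png

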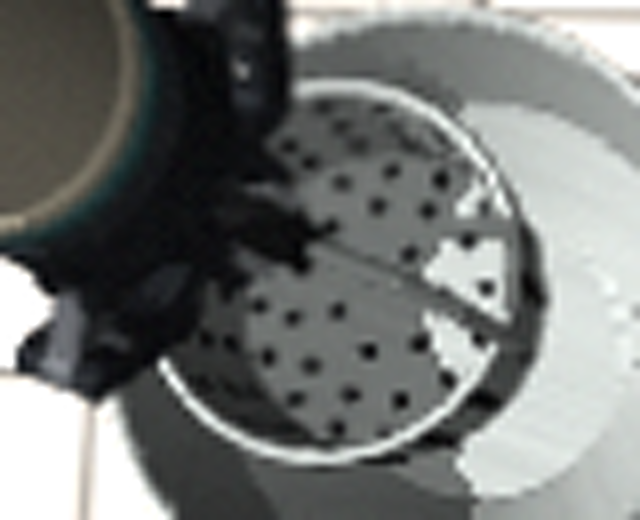

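```bash
python3 - <<'E'
from h import *
from cell import get_image,ctrl
from scipy.optimize import least_squares
np.set_printoptions(precision=2,suppress=True)
s=ctrl.read_state();print(s["clock"])
S=cam(get_image("scene"));T=cam(get_image("top"));W=cam(get_image("wrist"),s)
zs=lambda L:(np.array(L)+.5)/7-.5+[325,225]
zt=lambda L:(np.array(L)+.5)/8-.5+[120,175]
zw=lambda L:(np.array(L)+.5)/2-.5+[130,20]
SR=zs([(78,228),(473,265),(290,410),(100,150),(180,370),(410,388),(455,330)])
SB=zs([(250,517),(190,502),(120,440),(320,508)])
TR=zt([(340,78),(318,465),(200,420),(425,100),(500,172),(255,450)])
TB=zt([(549,290),(535,350)])
WR=zw([(112,390),(470,390),(250,232),(330,232),(130,310),(452,310),(128,455)])
t=np.linspace(0,2*np.pi,361)
def curve(C,x,r,z): return proj(C,np.c_[x[0]+r*np.cos(t),x[1]+r*np.sin(t),0*t+z])
def sd(C,x,r,z,pts):
    c=curve(C,x,r,z); m=c.mean(0); o=[]
    for p in pts:
        a=np.arctan2(*(c-m).T[::-1]); b=np.arctan2(*(p-m)[::-1])
        i=np.argmin(np.abs(np.angle(np.exp(1j*(a-b))))); o.append(np.hypot(*(p-m))-np.hypot(*(c[i]-m)))
    return np.array(o)
def f(x,cams,k=1):
    r=63 if k else x[3]; o=[]
    if "S" in cams:o+=[sd(S,x,r,x[2]+76,SR),sd(S,x,54,x[2],SB)]
    if "T" in cams:o+=[sd(T,x,r,x[2]+76,TR),sd(T,x,54,x[2],TB)]
    if "W" in cams:o+=[sd(W,x,r,x[2]+76,WR)]
    return np.concatenate(o)
for c in("S","T","W","ST","STW"):
  for k in(1,0):
    x0=[531,319,130]+([] if k else [63]); q=least_squares(f,x0,args=(c,k),diff_step=1e-3); print(c,q.x,np.abs(q.fun).mean(),q.fun)
E
```

```text
18.325
S [522.5  313.26 120.1 ] 0.594483808215644 [ 0.19 -0.63  0.81  0.75 -0.34  1.35 -0.55 -0.05 -0.18 -1.49 -0.22]
S [527.27 317.1  129.    63.13] 0.6251195369867676 [ 0.01 -1.19  0.93  0.36 -0.22  1.25 -0.89 -0.05 -0.17 -1.5  -0.29]
T [531.81 320.59 124.  ] 0.19655836129630888 [-0.05  0.19  0.12 -0.1   0.19 -0.2   0.29 -0.42]
T [532.92 322.6  116.33  63.53] 0.1786972884860627 [-0.01  0.12  0.16 -0.14  0.08 -0.21  0.36 -0.36]
W [531.92 318.5  122.28] 1.4594513314479738 [ 0.3  -0.6  -1.21 -1.61  2.76  1.98 -1.76]
W [531.61 317.63 119.65  63.77] 1.4592055901381116 [ 0.3  -0.59 -1.21 -1.61  2.76  1.99 -1.76]
ST [530.24 318.53 133.29] 0.503168147675129 [-0.3  -1.04  0.98 -0.01 -0.32  1.36 -0.66 -0.13 -0.31 -1.74 -0.3  -0.25
 -0.08 -0.34 -0.15  0.27 -0.57  0.36 -0.39]
ST [530.34 318.67 133.37  62.75] 0.48735467797717347 [-0.17 -0.91  1.03  0.13 -0.25  1.42 -0.58 -0.18 -0.35 -1.75 -0.35 -0.19
  0.06 -0.25 -0.07  0.4  -0.45  0.41 -0.32]
STW [531.74 318.15 127.07] 1.2444657445305958 [-1.17  0.22 -0.99  0.52 -2.47  0.31 -0.67 -1.98 -2.31 -3.59 -1.63 -0.26
  0.27  0.54 -0.57 -0.46  0.08 -0.33 -0.96 -1.5  -2.24 -0.21 -0.57  2.27
  1.66 -4.6 ]
STW [532.48 320.19 131.07  61.16] 1.1227350203381423 [ 0.18  0.26  0.01  1.49 -1.21  0.91 -0.32 -1.73 -1.9  -3.01 -1.68 -0.2
  1.45  0.81  0.16  1.    0.81  0.7   0.2  -0.68 -1.4  -0.32 -0.68  2.64
  2.02 -3.4 ]
```

```bash
python3 - <<'E'
import cv2,numpy as np
A={"w4":cv2.imread("pics/w4.png"),"w5":cv2.imread("pics/w5.png"),"b":cv2.convertScaleAbs(cv2.imread("pics/b_wrist.png"),alpha=1.8)}
cv2.imwrite("pics/cmp.png",np.hstack([cv2.resize(A[k][120:310,180:370],None,fx=1.38,fy=2.6,interpolation=cv2.INTER_CUBIC) for k in("w4","w5","b")]))
ref=cv2.cvtColor(A["b"],cv2.COLOR_BGR2GRAY)
for k in("w4","w5"):
    g=cv2.cvtColor(A[k],cv2.COLOR_BGR2GRAY)
    for n,(r0,r1,c0,c1) in {"holesL":(150,190,225,262),"holesR":(145,180,290,335),"archtip":(125,150,262,292),"rimL":(165,230,184,204),"rimR":(165,230,350,370)}.items():
        t=ref[r0:r1,c0:c1]; s=g[r0-8:r1+8,c0-8:c1+8]
        m=cv2.matchTemplate(s,t,cv2.TM_CCOEFF_NORMED); _,v,_,l=cv2.minMaxLoc(m); print(k,n,round(v,2),l[0]-8,l[1]-8)
E
```

```text
w4 holesL 0.99 0 0
w4 holesR 0.96 0 0
w4 archtip 0.82 0 0
w4 rimL 0.5 -3 0
w4 rimR 0.5 -3 -8
w5 holesL 0.9 0 0
w5 holesR 0.96 0 0
w5 archtip 0.82 0 0
w5 rimL 0.5 -3 0
w5 rimR 0.72 0 0
```

View pics/cmp.png

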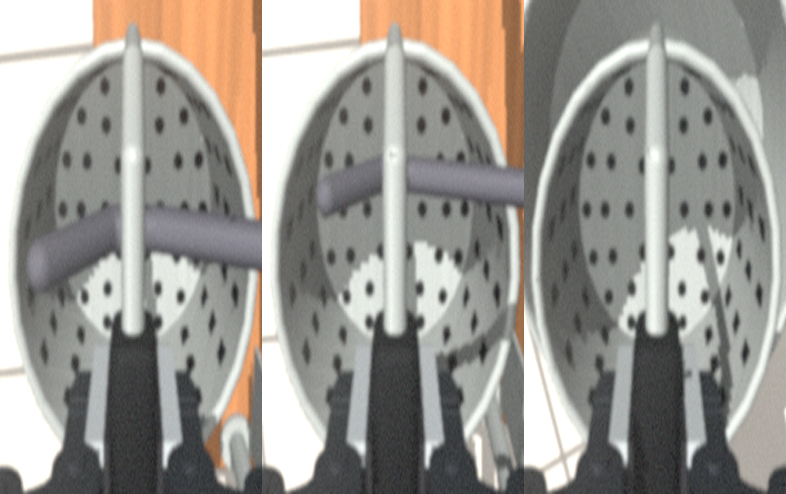

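Call:
move_arm([
  [[0,0.0005,0.003,0,0,0],[0,0.0007,0.006,0,0,0],[0,0.0007,0.009,0,0,0],[0,0.0007,0.009,0,0,0],[0,0.0007,0.009,0,0,0],[0,0.0007,0.009,0,0,0],[0,0.0007,0.009,0,0,0],[0,0.0007,0.009,0,0,0]],
])

```text
clock: 19.48
eef_pos: [531.3, 318.8, 261.4]
tool_rot: [-3.141, -0.0, -0.35]
force: [0.2, -0.2, -3.0]
width: 12.8
```

```bash
python3 look.py c
```

```text
19.475 [531.2586635  318.80983429 261.35965783] [-3.14147012e+00 -1.42165700e-05 -3.50016275e-01] 12.822992751431455 [ 0.16581406 -0.20522477 -3.04429649] [ 0.01195766 -0.04059345 -0.01050298] 0.0018212491652223797
```

View pics/c_scene.png

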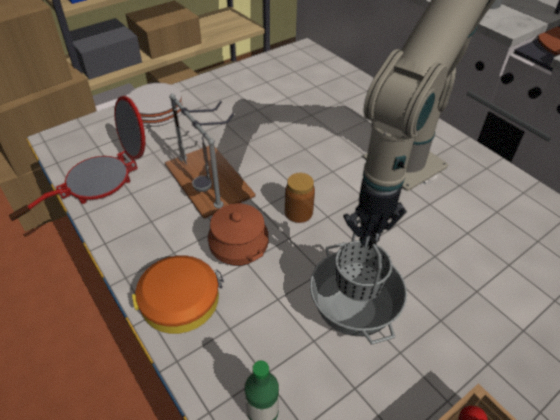

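View pics/c_wrist.png

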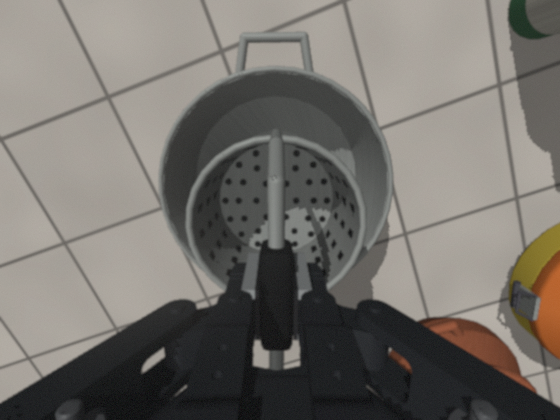

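```bash
python3 -c "
from cell import job; print(job.finish_job())"
```

```text
the job is handed in; nothing more can be done
None
```

The basket is off its hook and held over the mixing bowl, still gripped, and I handed the job in at about 20 s. I lifted it 42 mm off the prongs, drew it 115 mm clear, and carried it between pot and jar with its underside at about 230 mm. Then I lowered it over the bowl.

Last checks:
- **Position:** The tool was at (531.3, 318.8) mm, against a bowl centre of about (531, 318.5). It was level to within 0.001 rad and standing still.
- **Alignment:** The tool's yaw was −20.1°, and the bowl's handle line measured about −20°. In the wrist picture the arch, the bowl centre and the loop handle lined up to about a pixel.
- **Height:** The underside works out at about 120.4 mm, which is 2 cm above the rim. This is from the arm's own position. The hole pattern in the wrist picture had not moved since the grasp, so the basket had not slipped or tilted.
- **Contact:** I felt no contact, with only about 3 N of basket weight on the wrist. In the last scene picture the pot, lid, jar and bowl were all where they started.

The cameras did not fully agree on the height. A fit to the scene and top pictures, taken just before the final 9 mm of lowering, put the underside about 3.5 mm higher than the arm's reading. The wrist camera put it several millimetres lower. I went with the arm's reading because it lay between the two.

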